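# Load the lug into the tacking jig and set its clamp air

## Task

Get the tacking jig ready: take the lug plate (the one with the ear) out of the blue rack and lower it, without dropping it, into the jig's empty middle slot until it stands upright on the slot floor. Set the clamp air on the regulator: pull the knob up to unlock it, turn it until the gauge's black needle is on the red mark, and push the knob fully back down so that it is locked with the needle still on the mark. Leave all the other plates, tools and cans as they are, and let go of everything.

Things in the scene. Friction and masses are not known exactly. Their poses are not given: they have to be found in the camera images.
- lug: the loose lug plate to be loaded: bright bare steel, 5 mm thick, 0.2 kg. Web 90 mm long and 45 mm high, with a 30 mm wide round-topped ear (12 mm hole) rising from its middle to 92 mm. It stands on edge in one of the three places of the blue rack. Origin: middle of its bottom edge; x along the 90 mm length, y across the thickness, z up. Symmetrical: either way round is right. Grip the ear by its two flat faces (5 mm); it stands 47 mm clear above the low plates beside it
- stand: blue parts rack, fixed: 104 x 125 mm base, floor 6 mm above the bench, with bent-rod hoops 39 mm high that hold three plates on edge at its y = -32, 0 and +32 mm (8 mm gap, the ends are open); lift plates straight up. Origin: centre of its underside; plates lie along its x
- jig: tacking jig, fixed: steel base plate 160 (x) x 195 (y) x 15 mm, two copper slot combs up to 61 mm high, and a 59 mm high air cylinder (top fittings to 69 mm) at its +y end. Five slots along its x at y = -36, -18, 0, +18, +36 mm; the middle one (y = 0) is empty, the other four hold low plates whose tops are 60 mm above the bench. Origin: on the bench under the empty slot
- slot (a point): centre of the floor of the empty slot, 15 mm above the bench; the lug's origin belongs here, its x along this x (either way round). The slot is 7 mm wide (in y) and 95 mm long between end walls (in x); its mouth is 50 mm above the bench and is flared to 18 mm (y) and 110 mm (x) at the top
- knob_top (a point): centre of the top face of the black fluted regulator knob, 53 mm diameter and 41 mm high, axis vertical; 155 mm above the bench when pushed in. The bonnet below the knob ends 112 mm above the bench; the gauge's top is 113 mm high, its centre 95 mm from the knob's axis, on the side where needle_tip is; the shut-off valve's lever is 82 mm high, on the other side
- knob_lift (a joint): how far the knob is pulled up, m: 0 = pushed in, locked; 0.010 = fully up, orange ring showing. Below about 6 mm hidden splines (20 positions, 18 degrees apart) keep it from turning. It stays where it is left; moving it takes about 5 N. When pushed in it settles into the nearest spline position, so it may turn up to 9 degrees (gauge 4.5 degrees)
- knob_turn (a joint): turn of the knob, rad, grows clockwise seen from above (0 to 9.42); clockwise raises the pressure; friction 0.06 N m
- needle (a joint): black needle of the 84 mm gauge that faces up beside the regulator, rad, clockwise from zero of the scale (0 to 4.71); it follows the knob at once, 0.5 rad for each rad of knob
- needle_tip (a point): tip of the black needle, 30 mm from the gauge's centre; its x axis points outward along the needle
- mark (a joint): red set mark on the gauge's rim, same scale as the needle, rad; it shows the pressure wanted and stays put under the glass
- mark_tip (a point): outer end of the red set mark, 37 mm from the gauge's centre; its x axis points outward along the mark
- spray: red and yellow spray can, 58 mm diameter, 190 mm high; origin under its centre
- bottle: amber bottle with red label and cap, 62 mm diameter, 170 mm high; origin under its centre
- tin: open steel tin, 74 mm diameter, 85 mm high; origin under its centre
- hammer: hammer, 240 mm long, lying; origin near its middle on the bench
- wrench: wrench, 160 mm long, lying; origin near its middle on the bench
- square: red magnetic welding square, 75 x 14 x 75 mm, standing; origin under its centre
- cheek0: low side plate: plain steel rectangle 90 x 5 x 45 mm (its x, y, z) with two dark holes, standing on its long edge; origin: centre of its bottom edge; x along its length, y across its thickness; in the jig's slot y = -36 mm
- cheek1: low side plate: plain steel rectangle 90 x 5 x 45 mm (its x, y, z) with two dark holes, standing on its long edge; origin: centre of its bottom edge; x along its length, y across its thickness; in the jig's slot y = -18 mm
- cheek2: low side plate: plain steel rectangle 90 x 5 x 45 mm (its x, y, z) with two dark holes, standing on its long edge; origin: centre of its bottom edge; x along its length, y across its thickness; in the jig's slot y = 18 mm
- cheek3: low side plate: plain steel rectangle 90 x 5 x 45 mm (its x, y, z) with two dark holes, standing on its long edge; origin: centre of its bottom edge; x along its length, y across its thickness; in the jig's slot y = 36 mm
- spare0: low side plate: plain steel rectangle 90 x 5 x 45 mm (its x, y, z) with two dark holes, standing on its long edge; origin: centre of its bottom edge; x along its length, y across its thickness; waiting in the blue rack, not needed now
- spare1: low side plate: plain steel rectangle 90 x 5 x 45 mm (its x, y, z) with two dark holes, standing on its long edge; origin: centre of its bottom edge; x along its length, y across its thickness; waiting in the blue rack, not needed now

How it is judged:
By the outcome, as a careful person would: the job done as asked, in the order asked, and still so for the second after the job is handed in, with the robot touching nothing.
It also fails if it takes over 72 s, if anything falls off the work surface, if the arm or the gripper's body presses on something with over 40 N, if the wrist force passes 120 N, or if a joint passes its speed limit or range.

## Robot

A 6-joint arm with a two-finger parallel gripper is mounted at the origin on the work surface. World frame = base frame: x ahead of the robot, y to its left, z up, the work surface at z = 0. Lengths are in m, angles in rad, forces in N, time in s.
With the tool pointing down it reaches from about 0.3 to 0.75 m from the base axis. Payload 8.5 kg.
Tool frame: the origin (TCP) lies midway between the tips of the shut fingers; the grasp point (between the pads) lies 19 mm behind it (grasp_offset is the distance from the TCP to the grasp point, in m); z points along the fingers, y is the line along which they close (so a half turn about z gives the same grasp; the last joint's range is limited). The gripper opens to 85 mm and grips with 20 to 120 N. Pads are 22 mm wide; open, the fingers measure 114 mm over their backs; the gripper's body (76 mm by 85 mm) begins 54 mm behind the grasp point. The pads swing forward as they close: fully open they stand 13 mm farther back than shut.
Start: joints at [-1.544, 0.381, 1.297, -0, 1.464, -0.215], TCP at [0.132, -0.534, 0.231] pointing down, gripper open.
Joint ranges: [-3.11, 3.11], [-0.89, 2.33], [0.22, 2.48], [-1.42, 4.56], [0.17, 2.85], [-2.88, 2.88]. Speed limits (rad/s): [2.39, 2.39, 3.14, 3.14, 3.14, 3.14].

## Interface

Orientations are given as a 3x3 rotation matrix whose columns are the frame's x, y, z axes.
In Python, from station import sense, capture, finish_job, grasp_offset gives the robot as it stands. The module is installed in compiled form; this text tells all that it offers.
- The arm moves only by the tool servo_tool, never from a script. Its argument "rows" is a list that holds one entry, the list of rows, each a list of 7 numbers: the shift along the tool's x, y, z in cm, then the turn, a rotation vector about the tool's x, y, z in rad, then the finger opening in cm, from 0 to 8.54. In form: [[[x, y, z, ax, ay, az, hand], ...]]. A call has 1 to 8 rows; each row shifts and turns the commanded pose from where the row before left it, along the tool's axes as they then stand; what a row does not reach is not made up. A row lasts 1/8 s, in which the tool goes at most 62.5 mm and 10.7 degrees, less where a joint would pass 70% of its speed; a pose out of reach is approached as far as the arm can. A call with a gripper value outside its range is refused whole. The fingers move at their own pace and stop on an object; "force" is the grip in N (left out, the last holds). Time passes only in rows, so rows that do not move let the fingers close. It gives the time, the measured TCP pose, the force, the opening and the grip force at its end, in the units of the state.
- sense(): the state, without advancing time (a new reading comes with each control period).
- capture(name): name is "side" or "top" or "wrist"; returns a dict with "img" (420x560x3 uint8, blue, green, red), "camera_matrix" (3x3 intrinsics, pixels), "eye" and "rotation" of the camera in the world. Camera axes: x right, y down, z forward; pixel columns grow to the right and rows downward; lengths in m; the calibration is good to about 2 mm. The wrist camera is an equidistant fisheye: a pixel r from the principal point sees the ray r / f radians off the axis. A picture is of the moment at which its call begins. There is no depth.
- finish_job(): hands the job in; it is judged then, once.
The state is a dict: "time_s": time; "qpos": joint angles; "joint_vel": joint speeds; "tau": joint torques, N m; "eef_pos": TCP position; "orientation": TCP orientation; "ft_force": force on the tool from outside, world axes, zero at the start; "ft_torque": the same for the moment, N m; "opening": opening from 0.0 (shut) to 1.0 (fully open); "grip_force": force on a finger pad.
Only numpy, scipy, OpenCV 4.12 (cv2) and the standard library are available. Lean on these libraries where they do the work, as an engineer would, in place of code of your own. Each camera call takes 0.05 s, during which the arm holds its last target. There are 200 camera calls.

## Working session

There is one attempt and no reset: what is moved stays moved. The work goes in short steps, Python scripts to look and compute and a tool call to move; the robot and the scene stay as the last step left them, time stands still between calls to the robot, and variables do not carry over. Pictures are saved under pics/ and viewed, at most 10 in all, crops included, and the job is handed in when it is done.

Besides the shell and the picture viewer there is one more tool, called after "Call:" as name(argument=value, ...) on one line, values as JSON. servo_tool: Moves the arm, as the interface text tells. Its arguments: {"type":"object","properties":{"rows":{"type":"array"},"force":{"type":"number"}},"required":["rows"]}

```bash
mkdir -p pics; python3 - <<'E'
from station import *
import cv2,pickle
print(grasp_offset, sense())
D={}
for n in ("side","top","wrist"):
    c=capture(n);D[n]=c;cv2.imwrite(f"pics/{n}0.png",c["img"]);print(n,c["camera_matrix"],c["eye"],c["rotation"])
pickle.dump(D,open("d0.pkl","wb"))
E
```

```text
0.0187 {'time_s': 0.0, 'qpos': array([-1.54429160e+00,  3.81243117e-01,  1.29824638e+00, -9.53278738e-07,
        1.46360894e+00, -2.15300746e-01]), 'joint_vel': array([-0.00092683,  0.00022034,  0.00080091, -0.00035555,  0.00061468,
        0.00047757]), 'tau': array([-7.70202114e-04, -4.48463917e+01, -2.31278783e+01, -2.34081290e-04,
        4.72903659e-03, -1.94849764e-05]), 'eef_pos': array([ 0.13169012, -0.53370746,  0.23069133]), 'orientation': array([[ 9.70907209e-01,  2.39456028e-01, -4.08529846e-05],
       [ 2.39455816e-01, -9.70906096e-01,  1.50522231e-03],
       [ 3.20770143e-04, -1.47121367e-03, -9.99998866e-01]]), 'ft_force': array([ 0.38670937, -0.34956029,  0.18652744]), 'ft_torque': array([ 0.0293892 ,  0.0352293 , -0.04192997]), 'grip_force': 0.0, 'opening': 0.9975715106845949}
side [[508.00319756   0.         281.32793409]
 [  0.         508.00319756 209.18723017]
 [  0.           0.           1.        ]] [0.04862583 0.55489663 1.00320215] [[-0.6416579  -0.59611488  0.48262014]
 [-0.7667959   0.48438715 -0.42118064]
 [ 0.01729705 -0.64032503 -0.76790928]]
top [[381.25665634   0.         279.01678117]
 [  0.         381.25665634 210.35846417]
 [  0.           0.           1.        ]] [0.45077246 0.06066715 0.92967525] [[ 0.01880978 -0.9822984   0.18637611]
 [-0.99972969 -0.02102621 -0.00992248]
 [ 0.01366562 -0.18613909 -0.98242836]]
wrist [[325.1922621    0.         281.83003352]
 [  0.         325.1922621  211.63066394]
 [  0.           0.           1.        ]] [ 0.20546528 -0.51564548  0.37389056] [[ 0.23967244 -0.9269113  -0.28877769]
 [-0.97085184 -0.22942359 -0.06936518]
 [-0.00195704  0.29698528 -0.95488005]]
```

View pics/top0.png

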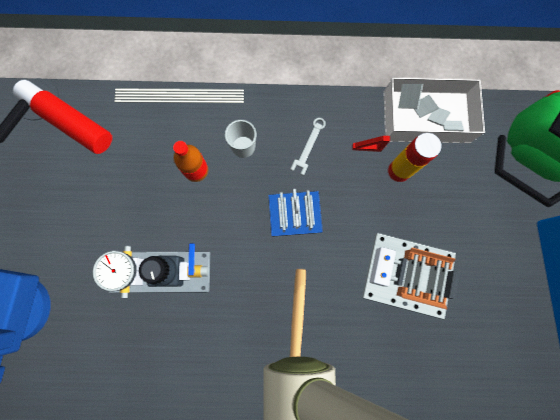

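View pics/side0.png

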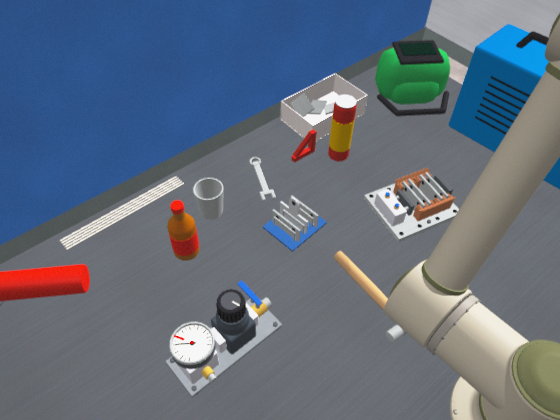

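The top view shows the rack near (296,213), the jig near (410,275), the regulator knob near (155,270) and the gauge near (113,270). I'll enlarge these three.

```bash
python3 - <<'E'
import cv2,pickle,numpy as np
D=pickle.load(open("d0.pkl","rb"))
t=D["top"]["img"]
def cr(u,v,w,h,s): return cv2.resize(t[v:v+h,u:u+w],None,fx=s,fy=s,interpolation=cv2.INTER_CUBIC)
a=np.hstack([cr(262,182,66,60,6),cr(360,228,100,98,4)[:360]])   #396 + 400
b=np.vstack([a,cr(88,240,133,40,6)[:,:796]])
print(a.shape,b.shape)
cv2.imwrite("pics/crop1.png",b)
E
```

```text
(360, 796, 3) (600, 796, 3)
```

View pics/crop1.png

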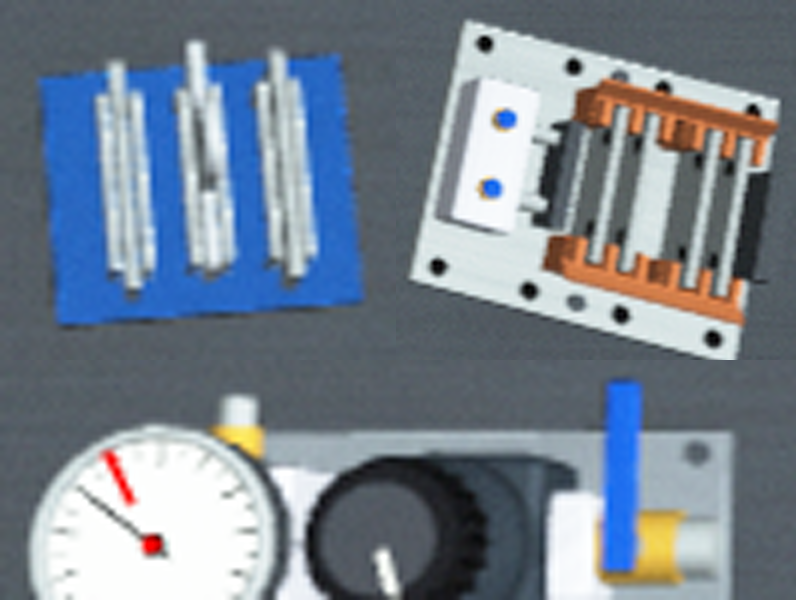

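The crop shows the lug in the rack's middle place: far web end at (196,45), near end about (213,270). The jig base corners are (467,20), (779,100) and (410,278). The needle points to (79,487) and the mark to (107,455), both from the gauge centre at (152,545).

```bash
cat > h.py <<'E'
import numpy as np,cv2
def ray(c,u,v,fish=False):
    K=c["camera_matrix"]; x=(u-K[0,2])/K[0,0]; y=(v-K[1,2])/K[1,1]
    if fish:
        t=np.hypot(x,y); d=np.array([x/t*np.sin(t),y/t*np.sin(t),np.cos(t)]) if t>1e-9 else np.array([0,0,1.])
    else: d=np.array([x,y,1.])
    return np.array(c["rotation"])@d
def at(c,u,v,z,fish=False):
    d=ray(c,u,v,fish); e=np.array(c["eye"]); return (e+d*(z-e[2])/d[2]).round(4)
def proj(c,P,fish=False):
    K=c["camera_matrix"]; p=np.array(c["rotation"]).T@(np.array(P)-np.array(c["eye"]))
    if fish:
        r=np.hypot(p[0],p[1]); t=np.arctan2(r,p[2]); q=p[:2]/max(r,1e-9)*t
    else: q=p[:2]/p[2]
    return (q*K[0,0]+[K[0,2],K[1,2]]).round(1)
E
python3 - <<'E'
import pickle
from h import *
D=pickle.load(open("d0.pkl","rb"));c=D["top"]
def rep(n,px,z):
    P=[at(c,u,v,z) for u,v in px]
    for p in P: print(n,p)
    return P
A=lambda x,y:(262+x/6,182+y/6); B=lambda x,y:(360+(x-396)/4,228+y/4); G=lambda x,y:(88+x/6,240+(y-360)/6)
P=rep("rack",[A(40,78),A(343,55),A(363,300),A(58,325)],.006)
print("c",np.mean(P,0),[np.linalg.norm(P[i]-P[i-1]) for i in range(4)])
rep("lugends",[A(196,42),A(213,270)],.051); rep("sp",[A(117,62),A(133,290),A(277,50),A(294,280)],.051)
P=rep("jig",[B(467,20),B(779,100),(445,318),B(410,278)],.015)
print("c",np.mean(P,0),[np.linalg.norm(P[i]-P[i-1]) for i in range(4)])
rep("slotcheeks",[B(621,110),B(594,262),B(652,118),B(624,268),B(713,135),B(690,287),B(743,143),B(720,294)],.060)
rep("knob top",[G(374,535)],.155)
g=rep("gauge c,needle,mark",[G(152,545),G(79,487),G(107,455)],.108)
for q in g[1:]: d=q-g[0]; print(np.hypot(d[0],d[1]),np.degrees(np.arctan2(d[1],d[0])))
E
```

```text
rack [0.6643 0.0778 0.006 ]
rack [ 0.6768 -0.0478  0.006 ]
rack [ 0.5745 -0.0559  0.006 ]
rack [0.5617 0.068  0.006 ]
c [0.619325 0.010525 0.006   ] [np.float64(0.10306696852047219), np.float64(0.12622048169770228), np.float64(0.10262017345532012), np.float64(0.12455942356963605)]
lugends [0.6698 0.0156 0.051 ]
lugends [0.579 0.008 0.051]
sp [0.661  0.0467 0.051 ]
sp [0.5705 0.0389 0.051 ]
sp [ 0.6673 -0.0164  0.051 ]
sp [ 0.5757 -0.0235  0.051 ]
jig [ 0.5736 -0.1889  0.015 ]
jig [ 0.529  -0.3758  0.015 ]
jig [ 0.3772 -0.3403  0.015 ]
jig [ 0.4204 -0.1508  0.015 ]
c [ 0.47505 -0.26395  0.015  ] [np.float64(0.1578665575731605), np.float64(0.1921477816681733), np.float64(0.1558957664595162), np.float64(0.19436175035227482)]
slotcheeks [ 0.5176 -0.2632  0.06  ]
slotcheeks [ 0.4325 -0.2439  0.06  ]
slotcheeks [ 0.5134 -0.2808  0.06  ]
slotcheeks [ 0.4295 -0.2606  0.06  ]
slotcheeks [ 0.5045 -0.3152  0.06  ]
slotcheeks [ 0.4198 -0.2972  0.06  ]
slotcheeks [ 0.5003 -0.3321  0.06  ]
slotcheeks [ 0.4163 -0.3138  0.06  ]
knob top [0.4725 0.308  0.155 ]
gauge c,needle,mark [0.4688 0.4007 0.108 ]
gauge c,needle,mark [0.4886 0.4284 0.108 ]
gauge c,needle,mark [0.5001 0.4197 0.108 ]
0.03404893537248998 54.442760658934866
0.03661543390429779 31.258954657577366
```

View pics/wrist0.png

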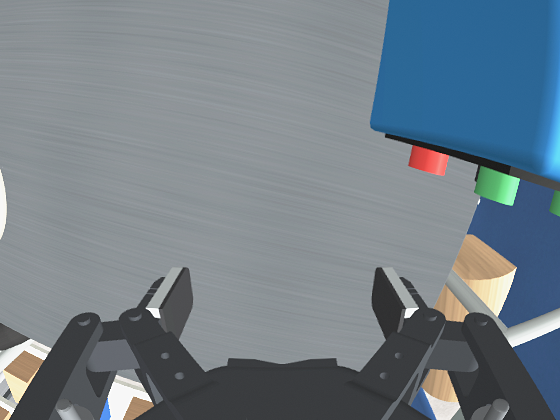

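The side view agrees with this. The wrist view shows only bench and fingers. Estimates:
- **Lug:** (0.624, 0.012), yaw about 4.8°.
- **Slot:** (0.468, -0.288), yaw about -13°.

I'll move above the lug.

Call:
servo_tool(rows=[[[3.8, -2.575, 0.1, 0, 0, 0, 4], [3.8, -2.575, 0.1, 0, 0, 0, 4], [3.8, -2.575, 0.1, 0, 0, 0, 4], [3.8, -2.575, 0.1, 0, 0, 0, 4], [3.8, -2.575, 0.1, 0, 0, 0, 4], [3.8, -2.575, 0.1, 0, 0, 0, 4], [3.8, -2.575, 0.1, 0, 0, 0, 4], [3.8, -2.575, 0.1, 0, 0, 0, 4]]])

```text
time_s: 1.15
eef_pos: [0.3783, -0.2599, 0.2232]
orientation: [[0.971, 0.239, -0.0], [0.239, -0.971, 0.0], [-0.0, -0.0, -1.0]]
ft_force: [0.2, -0.6, 0.2]
opening: 0.467
grip_force: 0.0
```

Call:
servo_tool(rows=[[[3.8, -2.575, 0.1, 0, 0, 0, 4], [3.8, -2.575, 0.1, 0, 0, 0, 4], [3.8, -2.575, 0.1, 0, 0, 0, 4], [3.8, -2.575, 0.1, 0, 0, 0, 4], [3.8, -2.575, 0.1, 0, 0, 0, 4], [3.8, -2.575, 0.1, 0, 0, 0, 4], [3.8, -2.575, 0.1, 0, 0, 0, 4], [3.8, -2.575, 0.1, 0, 0, 0, 4]]])

```text
time_s: 2.15
eef_pos: [0.6241, 0.0129, 0.215]
orientation: [[0.971, 0.24, -0.001], [0.24, -0.971, 0.0], [-0.001, -0.0, -1.0]]
ft_force: [1.1, -0.8, 0.7]
opening: 0.47
grip_force: 0.0
```

Call:
servo_tool(rows=[[[0, 0, 0.4, 0, 0, 0.08, 3.5], [0, 0, 0.4, 0, 0, 0.078, 3.5], [0, 0, 0, 0, 0, 0, 3.5], [0, 0, 0, 0, 0, 0, 3.5]]])

```text
time_s: 2.65
eef_pos: [0.6233, 0.0115, 0.2074]
orientation: [[0.996, 0.085, -0.0], [0.085, -0.996, 0.0], [-0.0, -0.0, -1.0]]
ft_force: [-0.9, 0.8, 0.0]
opening: 0.411
grip_force: 0.0
```

```bash
cat > look.py <<'E'
import sys,cv2,pickle
from station import *
n=sys.argv[1]; c=capture("wrist" if len(sys.argv)<3 else sys.argv[2]); pickle.dump(c,open(n+".pkl","wb"))
s=sense(); print(s["time_s"],s["eef_pos"].round(4),s["orientation"].round(3).tolist(),s["ft_force"].round(1),s["opening"],s["grip_force"])
cv2.imwrite(f"pics/{n}.png",cv2.resize(c["img"],(800,600),interpolation=cv2.INTER_CUBIC))
E
python3 look.py w1
```

```text
2.7 [0.6234 0.0115 0.2075] [[0.996, 0.085, 0.0], [0.085, -0.996, -0.0], [0.0, 0.0, -1.0]] [ 0.  -0.6 -0.3] 0.411969579239566 0.0
```

View pics/w1.png

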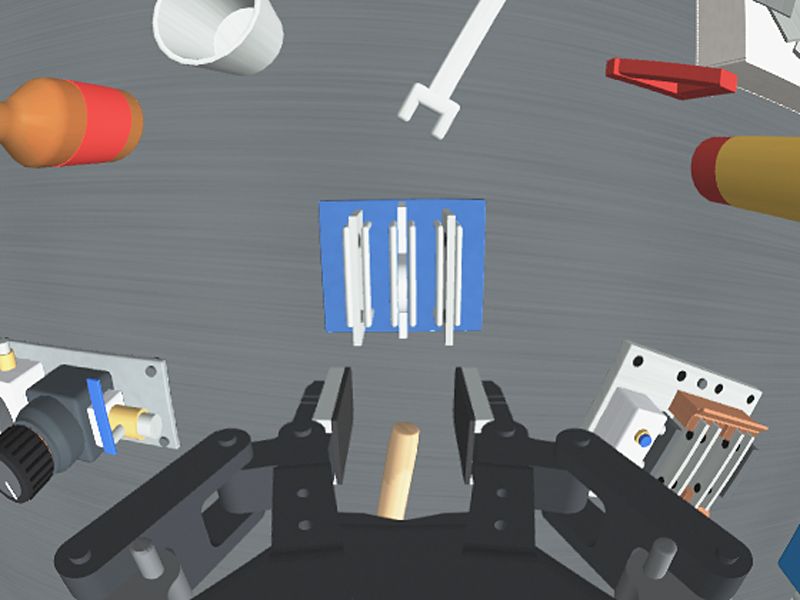

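The lug lies in line with the gripper: web ends at (403,207) and (403,335), with the ear along x≈403 at y 250–312.

```bash
python3 - <<'E'
import pickle
from h import *
c=pickle.load(open("w1.pkl","rb"))
for u,v,z in [(403,207,.051),(403,335,.051),(403,282,.098),(403,312,.098),(403,250,.098)]: print(at(c,u*.7,v*.7,z,True))
k=pickle.load(open("w1.pkl","rb"))
for (u,v) in [(697,420),(667,478),(713,427),(683,488)]: print(at(c,u*.7,v*.7,.06,True))
E
```

```text
[0.6701 0.0155 0.051 ]
[0.5825 0.008  0.051 ]
[0.6326 0.0123 0.098 ]
[0.6149 0.0108 0.098 ]
[0.6509 0.0139 0.098 ]
[ 0.5249 -0.2508  0.06  ]
[ 0.4631 -0.2427  0.06  ]
[ 0.5169 -0.2739  0.06  ]
[ 0.4488 -0.2684  0.06  ]
```

Call:
servo_tool(rows=[[[0.15, 0, 3, 0, 0, 0, 3.2], [0, 0, 4, 0, 0, 0, 3.2], [0, 0, 3.5, 0, 0, 0, 3.2], [0, 0, 2.5, 0, 0, 0, 3.2], [0, 0, 1.5, 0, 0, 0, 3.2], [0, 0, 0, 0, 0, 0, 3.2]]])

```text
time_s: 3.45
eef_pos: [0.6247, 0.0117, 0.0619]
orientation: [[0.996, 0.084, -0.001], [0.084, -0.996, 0.0], [-0.001, -0.0, -1.0]]
ft_force: [0.1, 0.2, 0.1]
opening: 0.374
grip_force: 0.0
```

Call:
servo_tool(rows=[[[0, 0, 0, 0, 0, 0, 1.5], [0, 0, 0, 0, 0, 0, 0.6], [0, 0, 0, 0, 0, 0, 0], [0, 0, 0, 0, 0, 0, 0], [0, 0, 0, 0, 0, 0, 0]]], force=40)

```text
time_s: 4.08
eef_pos: [0.6254, 0.0117, 0.0634]
orientation: [[0.996, 0.084, 0.002], [0.084, -0.996, -0.0], [0.002, 0.0, -1.0]]
ft_force: [-0.7, 0.8, 6.5]
opening: 0.05
grip_force: 40.7
```

Call:
servo_tool(rows=[[[0, 0, -0.5, 0, 0, 0, 0], [0, 0, -1.5, 0, 0, 0, 0], [0, 0, -3, 0, 0, 0, 0], [0, 0, -4, 0, 0, 0, 0], [0, 0, -3, 0, 0, 0, 0], [0, 0, -1.5, 0, 0, 0, 0], [0, 0, 0, 0, 0, 0, 0]]], force=60)

```text
time_s: 4.95
eef_pos: [0.6249, 0.0118, 0.1979]
orientation: [[0.996, 0.084, 0.001], [0.084, -0.996, -0.0], [0.001, 0.0, -1.0]]
ft_force: [0.3, -0.1, -2.1]
opening: 0.048
grip_force: 59.2
```

```bash
python3 look.py w2;  python3 look.py s2 side; python3 - <<'E'
import cv2,numpy as np
a=cv2.imread("pics/w2.png")[150:600,200:600]; b=cv2.imread("pics/s2.png")[150:600,200:600]
cv2.imwrite("pics/m2.png",np.hstack([a,b]))
E
```

```text
5.0 [0.6245 0.0118 0.1967] [[0.996, 0.084, -0.001], [0.084, -0.996, 0.0], [-0.001, -0.0, -1.0]] [ 0.1 -0.  -3.4] 0.05378994464354764 59.240121245384216
5.05 [0.6243 0.0118 0.196 ] [[0.996, 0.084, -0.002], [0.084, -0.996, 0.0], [-0.002, -0.001, -1.0]] [-0.7 -0.1 -2.8] 0.05061663017828407 59.240510165691376
```

View pics/m2.png

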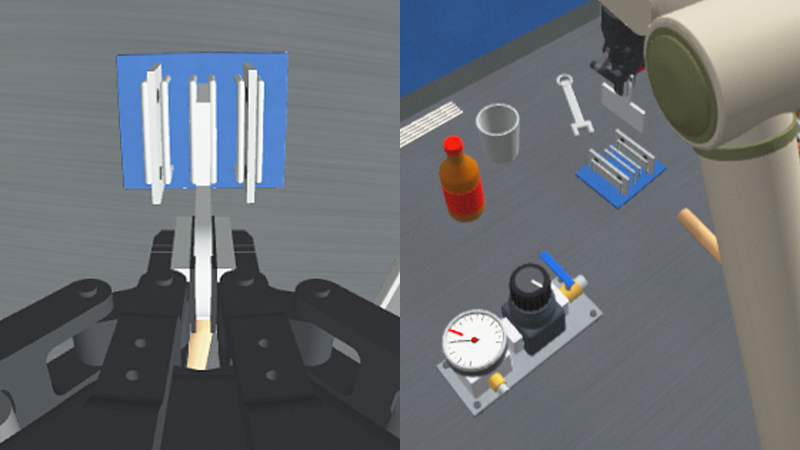

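The lug is held upright; its far web end is at about (204,85) in the left half, and the rack's other two plates are undisturbed. Next I'll move above the jig.

Call:
servo_tool(rows=[[[-1.2, 1.86, 0, 0, 0, 0, 0], [-2.5, 3.95, 0, 0, 0, 0, 0], [-2.7, 4.2, 0, 0, 0, 0, 0], [-2.7, 4.2, 0, 0, 0, 0, 0], [-2.7, 4.2, 0, 0, 0, 0, 0], [-2.7, 4.2, 0, 0, 0, 0, 0], [-2.4, 3.9, 0, 0, 0, 0, 0], [-1.27, 2.07, 0, 0, 0, 0, 0]]])

```text
time_s: 6.05
eef_pos: [0.4655, -0.2905, 0.1965]
orientation: [[0.997, 0.081, -0.002], [0.081, -0.997, 0.001], [-0.001, -0.001, -1.0]]
ft_force: [0.2, 0.7, -2.4]
opening: 0.054
grip_force: 59.2
```

Call:
servo_tool(rows=[[[0, 0, 0, 0, 0, 0.06, 0], [0, 0, 0, 0, 0, 0.1, 0], [0, 0, 0, 0, 0, 0.1, 0], [0, 0, 0, 0, 0, 0.047, 0], [0, 0, 0, 0, 0, 0, 0], [0, 0, 0, 0, 0, 0, 0]]])

```text
time_s: 6.8
eef_pos: [0.4672, -0.2884, 0.1969]
orientation: [[0.975, -0.221, -0.001], [-0.221, -0.975, 0.001], [-0.001, -0.0, -1.0]]
ft_force: [-0.5, -0.7, -1.5]
opening: 0.049
grip_force: 59.2
```

```bash
python3 look.py w3; python3 - <<'E'
import cv2
i=cv2.imread("pics/w3.png")[120:480,160:640]; cv2.imwrite("pics/m3.png",cv2.resize(i,(800,600)))
E
```

```text
6.85 [ 0.4673 -0.2884  0.1971] [[0.975, -0.221, -0.0], [-0.221, -0.975, 0.0], [-0.001, -0.0, -1.0]] [-0.1  0.2 -2.3] 0.04875666208379479 59.2045296728611
```

View pics/m3.png

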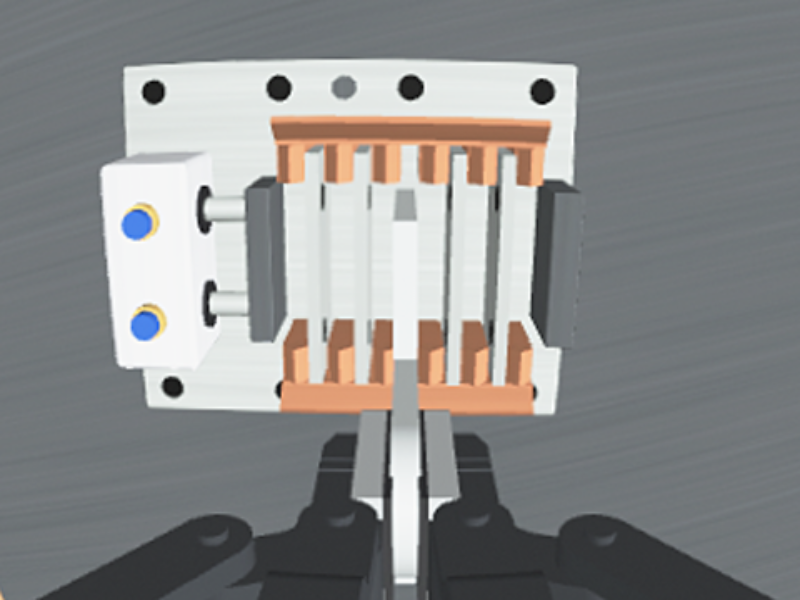

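The lug hangs over the slot, web-top far corner at (404,220) and bottom far corner at (404,190). Cheek tops run from (315,152), (361,152), (459,153), (507,155) to (317,380), (361,383), (456,383), (500,383).

```bash
python3 - <<'E'
import pickle
from h import *
c=pickle.load(open("w3.pkl","rb"))
from numpy import *
T=array([.4673,-.2884,.1971]);R=array([[.975,-.221,0],[-.221,-.975,0],[0,0,-1.]])
f=lambda x,y,z:(R.T@(at(c,(x*.6+160)*.7,(y*.6+120)*.7,z,True)-T)*1000).round(1)
F=[f(x,y,.06) for x,y in [(315,152),(361,152),(459,153),(507,155)]]
N=[f(x,y,.06) for x,y in [(317,380),(361,383),(456,383),(500,383)]]
print(F,N); F=mean(F,0);N=mean(N,0);print(F,N,(F+N)/2,degrees(arctan2((F-N)[1],(F-N)[0])))
print("comb inner faces?",f(410,118,.061),f(410,412,.061))
print("base corners",[f(x,y,.015) for x,y in [(124,66),(577,66),(554,414),(148,406)]])
b=.1971-.0574
print("lug",f(404,190,b),f(404,220,b+.045),f(404,360,b+.045))
print("y at depth",[f(404,300,z) for z in (.06,.1,.15,.18)])
E
```

```text
[array([ 46.2, -32.7, 137.1]), array([ 46. , -16. , 137.1]), array([ 45.7,  19.5, 137.1]), array([ 45.2,  37. , 137.1])] [array([-42.9, -34.7, 137.1]), array([-44.1, -17.3, 137.1]), array([-44. ,  20. , 137.1]), array([-44.2,  37.5, 137.1])]
[ 45.775   1.95  137.1  ] [-43.8     1.375 137.1  ] [  0.9875   1.6625 137.1   ] 0.3677881185373472
comb inner faces? [ 58.4   1.7 136.1] [-56.2   2.  136.1]
base corners [array([  81.8, -121.3,  182.1]), array([ 79.1,  72.2, 182.1]), array([-79.7,  70. , 182.1]), array([ -76.9, -123.3,  182.1])]
lug [44.5 -0.4 57.4] [45.4 -0.2 12.4] [14.8 -0.3 12.4]
y at depth [array([ -9.9,  -0.4, 137.1]), array([ 2.3, -0.3, 97.1]), array([17.7, -0.3, 47.1]), array([26.9, -0.3, 17.1])]
```

Call:
servo_tool(rows=[[[0.1, 0.18, 1, 0, 0, 0.006, 0], [0, 0, 2.2, 0, 0, 0, 0], [0, 0, 2.4, 0, 0, 0, 0], [0, 0, 1.6, 0, 0, 0, 0], [0, 0, 0.6, 0, 0, 0, 0], [0, 0, 0, 0, 0, 0, 0], [0, 0, 0, 0, 0, 0, 0]]])

```text
time_s: 7.72
eef_pos: [0.4685, -0.2905, 0.1199]
orientation: [[0.974, -0.227, 0.001], [-0.227, -0.974, -0.001], [0.001, 0.001, -1.0]]
ft_force: [0.1, -0.3, -2.9]
opening: 0.047
grip_force: 59.1
```

```bash
python3 look.py w4; python3 - <<'E'
import cv2
i=cv2.imread("pics/w4.png")[200:500,200:600]; cv2.imwrite("pics/m4.png",cv2.resize(i,(800,600)))
E
```

```text
7.775 [ 0.4685 -0.2905  0.1199] [[0.974, -0.227, 0.001], [-0.227, -0.974, -0.001], [0.001, 0.001, -1.0]] [ 0.1  0.1 -3.1] 0.04918834201077797 59.122678488492966
```

View pics/m4.png

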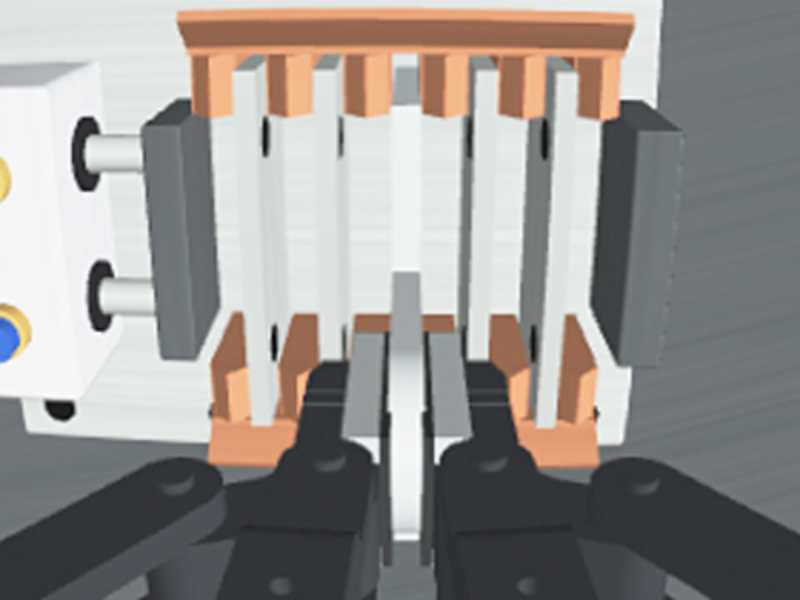

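The lug's far end, at x≈405, is centred between the comb teeth at x 391 and 420. I'll lower it.

Call:
servo_tool(rows=[[[0, 0, 0.8, 0, 0, 0, 0], [0, 0, 0.8, 0, 0, 0, 0], [0, 0, 0.8, 0, 0, 0, 0], [0, 0, 0.6, 0, 0, 0, 0], [0, 0, 0.4, 0, 0, 0, 0], [0, 0, 0, 0, 0, 0, 0]]])

```text
time_s: 8.52
eef_pos: [0.4682, -0.2902, 0.0851]
orientation: [[0.974, -0.227, -0.0], [-0.227, -0.974, 0.0], [-0.0, -0.0, -1.0]]
ft_force: [-0.0, -0.3, -3.4]
opening: 0.053
grip_force: 59.2
```

Call:
servo_tool(rows=[[[0, 0, 0.3, 0, 0, 0, 0], [0, 0, 0.3, 0, 0, 0, 0], [0, 0, 0.3, 0, 0, 0, 0], [0, 0, 0, 0, 0, 0, 0]]])

```text
time_s: 9.02
eef_pos: [0.4682, -0.2902, 0.0761]
orientation: [[0.974, -0.227, -0.0], [-0.227, -0.974, 0.0], [-0.0, -0.0, -1.0]]
ft_force: [0.7, 0.1, -1.7]
opening: 0.049
grip_force: 59.2
```

Expected contact is at z≈0.072.

Call:
servo_tool(rows=[[[0, 0, 0.2, 0, 0, 0, 0], [0, 0, 0.1, 0, 0, 0, 0], [0, 0, 0, 0, 0, 0, 0]]])

```text
time_s: 9.4
eef_pos: [0.4683, -0.2902, 0.0733]
orientation: [[0.974, -0.227, -0.0], [-0.227, -0.974, 0.0], [-0.0, -0.0, -1.0]]
ft_force: [-0.1, -0.7, -2.4]
opening: 0.045
grip_force: 59.2
```

Call:
servo_tool(rows=[[[0, 0, 0.1, 0, 0, 0, 0], [0, 0, 0, 0, 0, 0, 0]]])

```text
time_s: 9.65
eef_pos: [0.4683, -0.2903, 0.0725]
orientation: [[0.974, -0.227, 0.0], [-0.227, -0.974, -0.0], [0.0, 0.0, -1.0]]
ft_force: [-0.7, -0.6, 0.0]
opening: 0.047
grip_force: 59.5
```

Call:
servo_tool(rows=[[[0, 0, 0.1, 0, 0, 0, 0], [0, 0, 0, 0, 0, 0, 0]]])

```text
time_s: 9.9
eef_pos: [0.4683, -0.2904, 0.0724]
orientation: [[0.974, -0.227, 0.001], [-0.227, -0.974, -0.001], [0.001, 0.001, -1.0]]
ft_force: [-3.9, 2.1, 8.9]
opening: 0.047
grip_force: 61.0
```

Call:
servo_tool(rows=[[[0, 0, 0.06, 0, 0, 0, 0], [0, 0, 0, 0, 0, 0, 0]]])

```text
time_s: 10.15
eef_pos: [0.4683, -0.2904, 0.0724]
orientation: [[0.974, -0.227, 0.001], [-0.227, -0.974, -0.001], [0.001, 0.001, -1.0]]
ft_force: [-5.0, 3.2, 14.6]
opening: 0.047
grip_force: 62.0
```

The force rises at z = 0.0724, which is the expected floor contact (0.015 + 0.0574). Releasing.

Call:
servo_tool(rows=[[[0, 0, 0, 0, 0, 0, 1.0], [0, 0, 0, 0, 0, 0, 2.0], [0, 0, 0, 0, 0, 0, 2.2], [0, 0, -1.0, 0, 0, 0, 2.2], [0, 0, -2.5, 0, 0, 0, 2.2], [0, 0, -4, 0, 0, 0, 2.2], [0, 0, -3.5, 0, 0, 0, 3], [0, 0, -3, 0, 0, 0, 5]]])

```text
time_s: 11.15
eef_pos: [0.4683, -0.2902, 0.2129]
orientation: [[0.974, -0.227, 0.001], [-0.227, -0.974, -0.001], [0.001, 0.001, -1.0]]
ft_force: [-0.0, -0.5, -0.4]
opening: 0.548
grip_force: 0.0
```

```bash
python3 look.py w5; python3 look.py t5 top; python3 - <<'E'
import cv2,numpy as np
i=cv2.imread("pics/w5.png")[150:450,220:580]; t=cv2.imread("pics/t5.png")[320:440,120:320]
cv2.imwrite("pics/m5.png",np.hstack([cv2.resize(i,(420,350)),cv2.resize(t,(380,228)).repeat(1,0) if 0 else cv2.copyMakeBorder(cv2.resize(t,(380,228)),0,122,0,0,0)]))
E
```

```text
11.2 [ 0.4693 -0.2911  0.2167] [[0.974, -0.227, 0.006], [-0.227, -0.974, -0.005], [0.007, 0.004, -1.0]] [ 0.4 -0.9  4.3] 0.5846617769849426 0.0
11.25 [ 0.4692 -0.291   0.2146] [[0.974, -0.227, 0.005], [-0.227, -0.974, -0.005], [0.006, 0.004, -1.0]] [ 0.3  0.1 -0.7] 0.5875909382729279 0.0
```

View pics/m5.png

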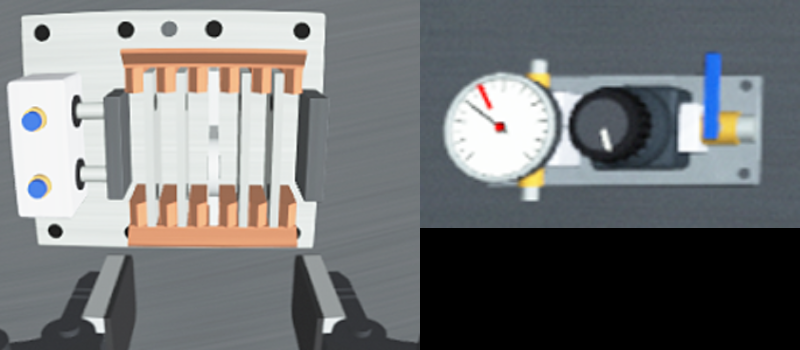

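The lug stands upright in the slot, with its ear seen end-on at (213,150) and the neighbouring plates unchanged. Next is the regulator.

Call:
servo_tool(rows=[[[-0.5, -2.2, -0.4, 0, 0, 0, 8.5], [-1.0, -4.5, -0.4, 0, 0, 0, 8.5], [-1.0, -4.5, -0.4, 0, 0, 0, 8.5], [-1.0, -4.5, -0.4, 0, 0, 0, 8.5], [-1.0, -4.5, -0.4, 0, 0, 0, 8.5], [-1.0, -4.5, -0.4, 0, 0, 0, 8.5], [-1.0, -4.5, -0.4, 0, 0, 0, 8.5], [-1.0, -4.5, -0.2, 0, 0, 0, 8.5]]])

```text
time_s: 12.25
eef_pos: [0.4706, 0.0574, 0.2404]
orientation: [[0.974, -0.227, -0.001], [-0.227, -0.974, 0.0], [-0.001, -0.0, -1.0]]
ft_force: [0.6, 0.3, 0.2]
opening: 0.995
grip_force: 0.0
```

Call:
servo_tool(rows=[[[-1.0, -4.5, 0, 0, 0, 0, 8.5], [-1.0, -4.5, 0, 0, 0, 0, 8.5], [-1.0, -4.5, 0, 0, 0, 0, 8.5], [-1.0, -4.5, 0, 0, 0, 0, 8.5], [-1.0, -4.4, 0, 0, 0, 0, 8.5], [-0.67, -2.25, 0, 0, 0, 0, 8.5], [0, 0, 0, 0, 0, -0.14, 8.5], [0, 0, 0, 0, 0, -0.14, 8.5]]])

```text
time_s: 13.25
eef_pos: [0.471, 0.3088, 0.2399]
orientation: [[0.998, 0.057, -0.002], [0.057, -0.998, -0.001], [-0.002, 0.001, -1.0]]
ft_force: [0.5, 0.6, -0.5]
opening: 0.995
grip_force: 0.0
```

Call:
servo_tool(rows=[[[0, 0, 0, 0, 0, -0.14, 8.5], [0, 0, 0, 0, 0, -0.14, 8.5], [0, 0, 0, 0, 0, -0.14, 8.5], [0, 0, 0, 0, 0, -0.14, 8.5], [0, 0, 0, 0, 0, -0.14, 8.5], [0, 0, 0, 0, 0, -0.14, 8.5], [0, 0, 0, 0, 0, -0.15, 8.5], [0, 0, 0, 0, 0, 0, 8.5]]])

```text
time_s: 14.25
eef_pos: [0.4714, 0.3083, 0.2401]
orientation: [[0.506, 0.862, -0.002], [0.862, -0.506, -0.0], [-0.001, -0.001, -1.0]]
ft_force: [-0.2, 0.4, 0.2]
opening: 0.995
grip_force: 0.0
```

```bash
cat > g.py <<'E'
import sys,pickle
from station import *
from h import *
def meas(c,fish,zg=.108,prior=(.469,.401)):
    im=c["img"].astype(int); b,g,r=im[...,0],im[...,1],im[...,2]
    H,W=b.shape
    # rectify gauge: orthographic 60x60... sample plane at zg at 0.1 mm
    n=1000; xs=(np.arange(n)-n/2)*1e-4
    def warp(cx,cy):
        X,Y=np.meshgrid(cx+xs,cy+xs,indexing="ij")
        P=np.stack([X,Y,np.full_like(X,zg)],-1)-np.array(c["eye"]); p=P@np.array(c["rotation"]); K=c["camera_matrix"]
        if fish:
            q=np.hypot(p[...,0],p[...,1]); s=np.arctan2(q,p[...,2])/q
        else: s=1/p[...,2]
        return cv2.remap(c["img"],(p[...,0]*s*K[0,0]+K[0,2]).astype(np.float32),(p[...,1]*s*K[1,1]+K[1,2]).astype(np.float32),cv2.INTER_CUBIC)
    w=warp(*prior)
    i=w.astype(int); red=((i[...,2]-np.maximum(i[...,0],i[...,1]))>70).astype(np.uint8)
    k,l,st,ce=cv2.connectedComponentsWithStats(red)
    o=sorted([j for j in range(1,k) if st[j,4]>150],key=lambda j:np.hypot(*(ce[j]-n/2)))
    out=[]
    for j in o: out.append((st[j,4],ce[j][::-1].round(1).tolist()))
    return w,l,o,ce,out
def angles(c,fish,zg=.108,prior=(.469,.401)):
    w,l,o,ce,out=meas(c,fish,zg,prior)
    print(out)
    c0=ce[o[0]][::-1]          # hub (row=x,col=y)
    A=np.argwhere(l==o[1])-c0; m=np.degrees(np.arctan2(*A.mean(0)[::-1])); R=np.hypot(*A.T)/10
    g=w.min(2).astype(float)
    th=np.radians(np.arange(-180,180,.25)); rr=np.arange(80,240,2)
    S=np.array([[g[int(round(c0[0]+q*np.cos(t))),int(round(c0[1]+q*np.sin(t)))] for q in rr] for t in th])
    d=255-S.mean(1); d=d-np.median(d); d=np.where(abs((np.degrees(th)-m+180)%360-180)<1e-9,d,d)
    p=np.argmax(d); wdw=slice(max(p-12,0),p+13); nd=(np.degrees(th[wdw])*d[wdw].clip(0)).sum()/d[wdw].clip(0).sum()
    print("hub",(np.array(prior)+(c0-500)*1e-4).round(4),"mark",m.round(2),"R",R.min(),R.max(),"needle",nd.round(2),"cw need",(nd-m).round(2))
    return w
E
python3 - <<'E'
from g import *
c=pickle.load(open("t5.pkl","rb")); angles(c,False)
c=capture("wrist");pickle.dump(c,open("w6.pkl","wb")); w=angles(c,True)
t=capture("top");pickle.dump(t,open("t6.pkl","wb"))
s=sense();print(s["time_s"],s["eef_pos"].round(4),s["qpos"].round(2),s["orientation"].round(3).tolist())
a=cv2.resize(c["img"],(560,420)); cv2.imwrite("pics/m6.png",np.hstack([a,cv2.copyMakeBorder(cv2.resize(w,(240,240)),0,180,0,0,0)]))
E
```

```text
[(np.int32(4093), [510.0, 510.4]), (np.int32(9010), [745.6, 648.4])]
hub [0.47  0.402] mark 30.37 R 15.878551784879502 38.05193134846131 needle 55.01 cw need 24.64
[(np.int32(3645), [501.2, 518.8]), (np.int32(8653), [737.9, 650.7])]
hub [0.4691 0.4029] mark 29.13 R 16.439079381865707 37.84672437988252 needle 53.68 cw need 24.55
14.35 [0.4719 0.3082 0.2404] [0.37 0.4  1.24 0.   1.5  0.9 ] [[0.508, 0.861, -0.001], [0.861, -0.508, -0.0], [-0.001, -0.001, -1.0]]
```

View pics/m6.png

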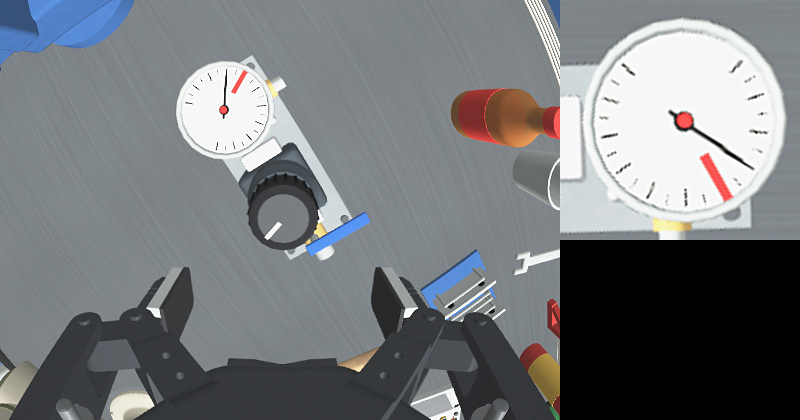

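The wrist view shows the knob's top face centred at (284,217). Both cameras put the needle 24.6° anticlockwise of the mark, so the nearest spline is +27° on the gauge, which is 54° of knob.

```bash
python3 - <<'E'
from g import *
c=pickle.load(open("w6.pkl","rb"));t=pickle.load(open("t6.pkl","rb"))
s=sense();T=s["eef_pos"];R=s["orientation"]
for p in (at(c,284,217,.155,True),at(pickle.load(open("t5.pkl","rb")),149.9,270,.155)):
    print(p,(R.T@(p-T)*100).round(2))
# fit knob top from wrist: project circle r=.0265 at candidates, compare
for P in ([.4725,.308,.155],):
    print([proj(c,np.array(P)+.0225*np.array([np.cos(a),np.sin(a),0]),True).tolist() for a in (0,1.57,3.14,4.71)])
E
```

```text
[0.4731 0.3083 0.155 ] [0.08 0.11 8.54]
[0.4709 0.3087 0.155 ] [ 0.   -0.1   8.54]
[[310.1, 203.0], [267.8, 192.2], [257.7, 232.0], [298.4, 242.0]]
```

Call:
servo_tool(rows=[[[0.05, 0, 2, 0, 0, 0, 8.5], [0, 0, 3.5, 0, 0, 0, 8.5], [0, 0, 3.3, 0, 0, 0, 8.5], [0, 0, 2, 0, 0, 0, 8.5], [0, 0, 1, 0, 0, 0, 8.5], [0, 0, 0, 0, 0, 0, 7], [0, 0, 0, 0, 0, 0, 6], [0, 0, 0, 0, 0, 0, 5.5]]], force=30)

```text
time_s: 15.35
eef_pos: [0.4731, 0.3085, 0.1235]
orientation: [[0.506, 0.863, 0.001], [0.863, -0.506, 0.001], [0.001, 0.001, -1.0]]
ft_force: [-0.3, -0.6, -0.3]
opening: 0.642
grip_force: 0.0
```

Call:
servo_tool(rows=[[[0, 0, 0, 0, 0, 0, 5], [0, 0, 0, 0, 0, 0, 4.5], [0, 0, 0, 0, 0, 0, 4.5], [0, 0, 0, 0, 0, 0, 4.5]]])

```text
time_s: 15.85
eef_pos: [0.4727, 0.3087, 0.1237]
orientation: [[0.506, 0.863, 0.001], [0.863, -0.506, 0.001], [0.001, 0.0, -1.0]]
ft_force: [-3.2, 0.2, 5.9]
opening: 0.615
grip_force: 30.9
```

Call:
servo_tool(rows=[[[0, 0, 0, 0, 0, 0, 4.5], [0, 0, -0.3, 0, 0, 0, 4.5], [0, 0, -0.3, 0, 0, 0, 4.5], [0, 0, -0.3, 0, 0, 0, 4.5], [0, 0, -0.15, 0, 0, 0, 4.5], [0, 0, 0, 0, 0, 0, 4.5]]], force=50)

```text
time_s: 16.6
eef_pos: [0.4727, 0.3086, 0.1334]
orientation: [[0.506, 0.863, -0.0], [0.863, -0.506, 0.001], [0.0, -0.001, -1.0]]
ft_force: [-1.0, 4.5, -2.4]
opening: 0.604
grip_force: 52.9
```

Call:
servo_tool(rows=[[[0, 0, 0, 0, 0, 0.1, 4.5], [0, 0, 0, 0, 0, 0.15, 4.5], [0, 0, 0, 0, 0, 0.15, 4.5], [0, 0, 0, 0, 0, 0, 4.5]]])

```text
time_s: 17.1
eef_pos: [0.473, 0.3082, 0.1334]
orientation: [[0.801, 0.599, 0.0], [0.599, -0.801, -0.0], [0.0, 0.0, -1.0]]
ft_force: [-0.1, 3.2, -2.1]
opening: 0.604
grip_force: 52.8
```

```bash
cat > a.py <<'E'
from g import *
for n,f in (("wrist",1),("top",0)): 
    try: angles(capture(n),f)
    except Exception as e: print(n,e)
s=sense();print(s["time_s"],s["eef_pos"].round(4),np.degrees(np.arctan2(s["orientation"][1,0],s["orientation"][0,0])),s["ft_force"].round(1),s["ft_torque"].round(2))
E
python3 a.py
```

```text
[(np.int32(3291), [499.4, 520.9]), (np.int32(10500), [734.4, 651.3])]
hub [0.4689 0.4031] mark 29.02 R 16.061720510383882 37.856035072756534 needle 39.08 cw need 10.06
[]
top list index out of range
17.2 [0.473  0.3083 0.1334] 36.88294090083685 [-0.   3.  -3.4] [ 0.38  0.06 -0.05]
```

```bash
cat >> g.py <<'E'
def lines(c,fish,zg=.108,prior=(.469,.401)):
    w,l,o,ce,out=meas(c,fish,zg,prior)
    c0=ce[o[0]][::-1]; M=np.argwhere(l==o[1])
    def fit(P):
        v=cv2.fitLine(P.astype(np.float32),cv2.DIST_HUBER,0,.01,.01).ravel(); d=v[:2]*np.sign((v[2:]-c0)@v[:2])
        off=(v[2:]-c0)@[-d[1],d[0]]
        return np.degrees(np.arctan2(d[1],d[0])),off/10
    i=w.astype(int); dark=(i.max(2)<120).astype(np.uint8)
    Q=np.argwhere(dark); r=np.hypot(*(Q-c0).T); Q=Q[(r>45)&(r<270)]
    m=np.zeros_like(dark); m[Q[:,0],Q[:,1]]=1
    k,L,st,_=cv2.connectedComponentsWithStats(m)
    res=[]
    for j in range(1,k):
        q=np.argwhere(L==j); rr=np.hypot(*(q-c0).T)
        if np.ptp(rr)>120: res.append((np.round(fit(q),2).tolist(),rr.min(),rr.max(),len(q)))
    print("mark line",np.round(fit(M),2),"needle",res, "tip-from-hub mark", )
E
python3 - <<'E'
from g import *
lines(pickle.load(open("w6.pkl","rb")),1)
lines(pickle.load(open("t5.pkl","rb")),0)
c=capture("wrist"); pickle.dump(c,open("w7.pkl","wb")); lines(c,1)
for z in (.100,.104,.112):
  lines(pickle.load(open("w6.pkl","rb")),1,z);lines(c,1,z)
E
```

```text
mark line [29.48 -0.16] needle [([55.59, -0.63], np.float64(45.03918769699376), np.float64(269.9853387888226), 3345)] tip-from-hub mark
mark line [30.67 -0.13] needle [] tip-from-hub mark
mark line [29.35 -0.18] needle [([46.19, -2.16], np.float64(45.002157388048246), np.float64(269.95644353647435), 7373)] tip-from-hub mark
mark line [29.48 -0.17] needle [([55.63, -0.67], np.float64(45.000103853939876), np.float64(269.9373266512581), 3457)] tip-from-hub mark
mark line [29.35 -0.18] needle [([46.44, -2.31], np.float64(45.0062516771708), np.float64(269.9551984004686), 8063)] tip-from-hub mark
mark line [29.52 -0.19] needle [([55.64, -0.67], np.float64(45.02573140970586), np.float64(269.88369310669486), 3402)] tip-from-hub mark
mark line [29.35 -0.18] needle [([46.35, -2.24], np.float64(45.00799092633725), np.float64(269.9431213503808), 7729)] tip-from-hub mark
mark line [29.48 -0.16] needle [([55.58, -0.62], np.float64(45.06693055803852), np.float64(269.9892719961005), 3300)] tip-from-hub mark
mark line [29.35 -0.17] needle [([46.02, -2.06], np.float64(45.002709659582564), np.float64(269.9317967768663), 7017)] tip-from-hub mark
```

Call:
servo_tool(rows=[[[0, 0, 0, 0, 0, 0.12, 4.5], [0, 0, 0, 0, 0, 0.15, 4.5], [0, 0, 0, 0, 0, 0.15, 4.5], [0, 0, 0, 0, 0, 0.125, 4.5], [0, 0, 0, 0, 0, 0, 4.5]]])

```text
time_s: 17.88
eef_pos: [0.4732, 0.3077, 0.1334]
orientation: [[0.995, 0.098, 0.001], [0.098, -0.995, -0.001], [0.0, 0.001, -1.0]]
ft_force: [0.2, -3.0, -1.3]
opening: 0.61
grip_force: 52.9
```

```bash
python3 a.py; python3 - <<'E'
from g import *
c=capture("wrist"); pickle.dump(c,open("w8.pkl","wb")); lines(c,1); w=meas(c,1)[0]
# radial profile: darkness (black) angle at several radii
i=w.astype(int); l=meas(c,1)[1:4]; c0=l[2][l[1][0]][::-1]
Q=np.argwhere(i.max(2)<110); d=Q-c0; r=np.hypot(*d.T)/10; a=np.degrees(np.arctan2(d[:,1],d[:,0]))
for lo in range(4,32,3):
    s=(r>lo)&(r<lo+3)&(abs(a-30)<60); print(lo,s.sum(),np.percentile(a[s],[5,50,95]).round(1) if s.any() else "")
E
```

```text
[(np.int32(3345), [498.4, 522.8]), (np.int32(11324), [734.9, 651.5])]
hub [0.4688 0.4033] mark 28.56 R 16.034567261261053 37.89345379520647 needle 21.31 cw need -7.25
[]
top list index out of range
17.975 [0.4732 0.3077 0.1334] 5.672335230423678 [ 1.9 -2.1 -1.6] [-0.74 -0.18 -0.05]
mark line [30.19 -0.78] needle [([33.02, -3.21], np.float64(45.00200063683833), np.float64(183.81167890924607), 5464)] tip-from-hub mark
4 1280 [-27.2   0.1  21.5]
7 660 [ 6.8 14.5 21.3]
10 716 [12.2 18.5 23.9]
13 679 [16.4 20.4 24.5]
16 135 [17.6 18.8 20.3]
19 109 [19.3 20.5 21.4]
22 188 [20.5 21.4 22.2]
25 502 [21.8 76.3 78.7]
28 1215 [-26.7  49.7  78.9]
31 2273 [-27.7  24.2  79. ]
```

```bash
cat > s.py <<'E'
from g import *
def prof(c,f):
    for R in (angles,lines):
        try: R(c,f)
        except Exception as e: print("fail",e)
    w,l,o,ce,_=meas(c,f); c0=ce[o[0]][::-1]; i=w.astype(int)
    # needle: darkest point by angle at each radius, excluding red
    k=i.max(2).astype(float)
    for r in (90,120,150,180,210,240,270):
        t=np.radians(np.arange(-60,100,.5)); v=np.array([k[int(c0[0]+r*np.cos(q)),int(c0[1]+r*np.sin(q))] for q in t])
        print(r/10,np.degrees(t[v.argmin()]).round(1),v.min(),np.median(v),end="; ")
    print()
E
python3 - <<'E'
from s import *
print("initial side");prof(pickle.load(open("d0.pkl","rb"))["side"],0)
print("now side");c=capture("side");pickle.dump(c,open("s8.pkl","wb"));prof(c,0)
print("initial wrist");prof(pickle.load(open("w6.pkl","rb")),1)
print("now wrist");prof(pickle.load(open("w8.pkl","rb")),1)
E
```

```text
initial side
[(np.int32(4072), [495.5, 524.9]), (np.int32(8988), [734.2, 655.9])]
hub [0.4686 0.4035] mark 28.77 R 16.19835774899871 38.042061834464214 needle 28.75 cw need -0.02
mark line [28.61  0.08] needle [] tip-from-hub mark
9.0 62.0 113.0 247.0; 12.0 59.5 134.0 247.0; 15.0 58.0 162.0 247.0; 18.0 57.0 156.0 247.0; 21.0 58.0 192.0 247.0; 24.0 59.0 180.0 247.0; 27.0 58.5 153.0 247.0; 
now side
[(np.int32(3873), [496.0, 525.4]), (np.int32(9680), [730.7, 654.3])]
hub [0.4686 0.4035] mark 28.78 R 15.37345172076569 37.8548428102429 needle 29.49 cw need 0.71
mark line [2.874e+01 2.000e-02] needle [] tip-from-hub mark
9.0 34.0 137.0 245.0; 12.0 30.0 113.0 245.0; 15.0 32.5 178.0 245.0; 18.0 36.0 232.0 245.0; 21.0 35.0 238.0 245.0; 24.0 -28.5 239.0 245.0; 27.0 -27.5 199.0 245.0; 
initial wrist
[(np.int32(3645), [501.2, 518.8]), (np.int32(8653), [737.9, 650.7])]
hub [0.4691 0.4029] mark 29.13 R 16.439079381865707 37.84672437988252 needle 53.68 cw need 24.55
mark line [29.48 -0.16] needle [([55.59, -0.63], np.float64(45.03918769699376), np.float64(269.9853387888226), 3345)] tip-from-hub mark
9.0 51.5 9.0 247.0; 12.0 53.5 8.0 247.0; 15.0 54.0 0.0 247.0; 18.0 54.0 0.0 247.0; 21.0 53.5 23.0 247.0; 24.0 53.0 0.0 247.0; 27.0 54.0 0.0 247.0; 
now wrist
[(np.int32(3362), [498.3, 522.9]), (np.int32(11337), [735.3, 651.8])]
hub [0.4688 0.4033] mark 28.53 R 15.992969098247107 37.97069909530625 needle 21.29 cw need -7.24
mark line [30.19 -0.78] needle [([33.02, -3.21], np.float64(45.00200063683833), np.float64(183.81167890924607), 5464)] tip-from-hub mark
9.0 16.5 0.0 246.0; 12.0 17.0 2.0 246.0; 15.0 18.5 0.0 246.0; 18.0 19.0 80.0 246.0; 21.0 20.5 102.0 246.0; 24.0 21.5 74.0 246.0; 27.0 77.5 4.0 246.0;
```

The side view puts the needle under the mark (about 30° against 28.8°). Now I'll push the knob down.

Call:
servo_tool(rows=[[[0, 0, 0.3, 0, 0, 0, 4.5], [0, 0, 0.3, 0, 0, 0, 4.5], [0, 0, 0.25, 0, 0, 0, 4.5], [0, 0, 0.15, 0, 0, 0, 4.5], [0, 0, 0.1, 0, 0, 0, 4.5], [0, 0, 0, 0, 0, 0, 4.5]]])

```text
time_s: 18.82
eef_pos: [0.4733, 0.3078, 0.1237]
orientation: [[0.995, 0.097, 0.002], [0.097, -0.995, -0.001], [0.002, 0.001, -1.0]]
ft_force: [-2.5, -7.1, 10.2]
opening: 0.606
grip_force: 54.3
```

Call:
servo_tool(rows=[[[0, 0, 0.1, 0, 0, 0, 4.5], [0, 0, 0, 0, 0, 0, 4.5], [0, 0, 0, 0, 0, 0, 6.5], [0, 0, 0, 0, 0, 0, 8.5], [0, 0, 0, 0, 0, 0, 8.5], [0, 0, 0, 0, 0, 0, 8.5], [0, 0, -1.5, 0, 0, 0, 8.5], [0, 0, -3, 0, 0, 0, 8.5]]])

```text
time_s: 19.82
eef_pos: [0.4725, 0.3082, 0.1668]
orientation: [[0.995, 0.096, -0.002], [0.096, -0.995, -0.001], [-0.002, 0.0, -1.0]]
ft_force: [-0.3, -1.0, 0.4]
opening: 0.996
grip_force: 0.0
```

Call:
servo_tool(rows=[[[0, 0, -4, 0, 0, 0, 8.5], [0, 0, -2.5, 0, 0, 0, 4], [0, 0, 0, 0, 0, 0, 0], [0, 0, 0, 0, 0, 0, 0], [0, 0, 0, 0, 0, 0, 0], [0, 0, 0, 0, 0, 0, 0]]])

```text
time_s: 20.58
eef_pos: [0.4727, 0.3083, 0.2305]
orientation: [[0.995, 0.096, -0.001], [0.096, -0.995, -0.0], [-0.001, 0.0, -1.0]]
ft_force: [1.5, -0.1, -0.2]
opening: 0.002
grip_force: 0.0
```

```bash
python3 - <<'E'
from s import *
for n,f in (("side",0),("wrist",1)):
    c=capture(n);pickle.dump(c,open(n+"9.pkl","wb"));print(n);prof(c,f)
s=sense();print(s["time_s"],s["eef_pos"].round(4),s["opening"])
# orange ring check, side image near knob: count orange pixels between bonnet and knob, initial / lifted / now
D=pickle.load(open("d0.pkl","rb"))["side"]
for nm,q in (("init",D),("up",pickle.load(open("s8.pkl","rb"))),("now",pickle.load(open("side9.pkl","rb")))):
    u,v=proj(q,[.4725,.308,.118]).astype(int); a=q["img"][v-45:v+25,u-30:u+30].astype(int)
    hsv=cv2.cvtColor(a.astype(np.uint8),cv2.COLOR_BGR2HSV); m=(hsv[...,0]<20)&(hsv[...,1]>140)&(hsv[...,2]>100); print(nm,m.sum())
E
```

```text
side
[(np.int32(3922), [496.1, 525.4]), (np.int32(9490), [731.0, 654.4])]
hub [0.4686 0.4035] mark 28.78 R 15.371237029761934 37.870564694805545 needle 29.49 cw need 0.71
mark line [28.64  0.08] needle [] tip-from-hub mark
9.0 35.0 143.0 246.0; 12.0 30.0 116.0 246.0; 15.0 32.5 188.0 246.0; 18.0 36.5 237.0 246.0; 21.0 31.0 242.0 246.0; 24.0 -29.0 242.0 246.0; 27.0 -28.0 207.0 246.0; 
wrist
[(np.int32(3685), [501.2, 520.7]), (np.int32(10004), [736.4, 651.0])]
hub [0.4691 0.4031] mark 28.99 R 15.55524799633368 37.68882678253231 needle 24.53 cw need -4.45
mark line [30.1  -0.53] needle [] tip-from-hub mark
9.0 20.5 0.0 247.0; 12.0 21.5 0.0 247.0; 15.0 24.5 31.0 247.0; 18.0 21.0 246.0 247.0; 21.0 -60.0 247.0 247.0; 24.0 24.0 225.0 247.0; 27.0 79.5 207.0 247.0; 
20.675 [0.4728 0.3083 0.2308] -0.0010089286197002966
init 0
up 6
now 0
```

The needle is under the mark and the orange ring is hidden. To be sure the knob is fully down, I'll press gently on its top (expected at z≈0.155).

Call:
servo_tool(rows=[[[0, 0, 2, 0, 0, 0, 0], [0, 0, 3, 0, 0, 0, 0], [0, 0, 1.5, 0, 0, 0, 0], [0, 0, 0.5, 0, 0, 0, 0], [0, 0, 0.2, 0, 0, 0, 0], [0, 0, 0.2, 0, 0, 0, 0], [0, 0, 0.15, 0, 0, 0, 0], [0, 0, 0, 0, 0, 0, 0]]])

```text
time_s: 21.68
eef_pos: [0.4729, 0.3084, 0.1559]
orientation: [[0.995, 0.096, 0.0], [0.096, -0.995, 0.0], [0.0, -0.0, -1.0]]
ft_force: [-0.2, 0.3, -0.6]
opening: -0.002
grip_force: 0.0
```

Call:
servo_tool(rows=[[[0, 0, 0.1, 0, 0, 0, 0], [0, 0, 0.1, 0, 0, 0, 0], [0, 0, 0, 0, 0, 0, 0]]])

```text
time_s: 22.05
eef_pos: [0.4731, 0.3085, 0.155]
orientation: [[0.995, 0.096, 0.002], [0.096, -0.995, 0.001], [0.002, -0.0, -1.0]]
ft_force: [-2.2, -0.3, 8.0]
opening: -0.005
grip_force: 4.2
```

It stops at exactly 0.155, so the knob is fully in. I'll retreat and check with the top camera.

Call:
servo_tool(rows=[[[0, 0, -2, 0, 0, 0, 0], [0, 0, -4, 0, 0, 0, 0], [0, 0, -4, 0, 0, 0, 3], [0, 4, 0, 0, 0, 0, 5], [0, 5, 0, 0, 0, 0, 5], [0, 5, 0, 0, 0, 0, 5], [0, 5, 0, 0, 0, 0, 5], [0, 5, 0, 0, 0, 0, 5]]])

```text
time_s: 23.05
eef_pos: [0.4958, 0.0679, 0.2539]
orientation: [[0.995, 0.096, 0.0], [0.096, -0.995, -0.0], [0.0, 0.0, -1.0]]
ft_force: [0.0, -0.5, 0.4]
opening: 0.586
grip_force: 0.0
```

Call:
servo_tool(rows=[[[0, 3, 0, 0, 0, 0, 5], [0, 0, 0, 0, 0, 0, 5], [0, 0, 0, 0, 0, 0, 5]]])

```text
time_s: 23.42
eef_pos: [0.4986, 0.0401, 0.2538]
orientation: [[0.995, 0.096, 0.0], [0.096, -0.995, 0.0], [0.0, -0.0, -1.0]]
ft_force: [-0.7, -0.3, 0.0]
opening: 0.586
grip_force: 0.0
```

```bash
python3 - <<'E'
from s import *
c=capture("top");prof(c,0)
a=pickle.load(open("t5.pkl","rb"));print("initial");prof(a,0)
s=sense();print(s["time_s"],s["eef_pos"],s["grip_force"])
# jig unchanged since placement?
d=cv2.absdiff(a["img"],c["img"]).max(2)>60; k,l,st,_=cv2.connectedComponentsWithStats(d.astype(np.uint8)); print([x.tolist() for x in st[1:] if x[4]>8])
E
```

```text
[(np.int32(3976), [509.2, 510.6]), (np.int32(9842), [741.5, 645.4])]
hub [0.4699 0.4021] mark 30.14 R 15.027981387125044 37.93652451898863 needle 29.27 cw need -0.87
mark line [30.95 -0.37] needle [] tip-from-hub mark
9.0 28.0 173.0 251.0; 12.0 23.5 110.0 251.0; 15.0 28.0 161.0 251.0; 18.0 29.5 241.0 251.0; 21.0 28.0 241.0 251.0; 24.0 28.5 242.0 251.0; 27.0 55.0 228.0 251.0; 
initial
[(np.int32(4093), [510.0, 510.4]), (np.int32(9010), [745.6, 648.4])]
hub [0.47  0.402] mark 30.37 R 15.878551784879502 38.05193134846131 needle 55.01 cw need 24.64
mark line [30.67 -0.13] needle [] tip-from-hub mark
9.0 53.5 144.0 254.0; 12.0 54.0 132.0 254.0; 15.0 55.0 138.0 254.0; 18.0 55.0 112.0 254.0; 21.0 54.5 139.0 254.0; 24.0 55.0 150.0 254.0; 27.0 55.5 124.0 254.0; 
23.475 [0.49855331 0.04043013 0.25374745] 0.0
[[213, 189, 125, 231, 14442], [321, 206, 36, 172, 2879], [473, 216, 87, 204, 10169], [483, 255, 11, 9, 32], [445, 258, 11, 18, 112], [103, 263, 10, 7, 16], [457, 263, 3, 5, 9], [469, 265, 16, 17, 68], [297, 269, 9, 12, 83], [144, 271, 11, 9, 43], [320, 375, 51, 45, 1265], [195, 387, 42, 33, 397]]
```

```bash
python3 -c "
from station import *
print(finish_job())"
```

```text
the job is handed in; nothing more can be done
None
```

I lowered the lug plate into the jig's middle slot, where it stands on the floor. The regulator knob is fully down and locked, with the needle within about 2° of the red mark (its nearest spline position). The gripper is clear of everything, and the job was handed in at about 23 s; I saw no verdict.

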